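Close the keyed lid of the bench fume filter

ROBOT

A 6-joint arm with a two-finger parallel gripper is mounted at the origin on a cart in front of the work surface, level with it; the furniture and walls round the work are solid. World frame = base frame: x ahead of the robot, y to its left, z up, the work surface at z = 0. Lengths are in mm, angles in rad, forces in N, time in s.
With the tool pointing down it reaches from about 300 to 750 mm from the base axis. Payload 8.5 kg.
Tool frame: the origin (TCP) lies on the centre line of the jaws, within the pads' length; the fingertips stand 14 mm ahead of it and the grasp point (between the pads) lies 5 mm behind it; z points along the fingers, y is the line along which they close (so a half turn about z gives the same grasp; the last joint's range is limited). The gripper opens to 88 mm and grips with 3 to 60 N. Pads are 18 mm wide; open, the fingers measure 123 mm over their backs; the gripper's body (75 mm by 187 mm) begins 45 mm behind the grasp point.
Start: joints at [0.953, 0.381, 1.297, -0, 1.464, -0.215], TCP at [215.587, 505.967, 252.748] pointing down, gripper open.
Joint ranges: [-3.11, 3.11], [-0.89, 2.33], [0.22, 2.48], [-1.42, 4.56], [0.17, 2.85], [-2.88, 2.88]. Speed limits (rad/s): [2.39, 2.39, 3.14, 3.14, 3.14, 3.14].

INTERFACE

Orientations are given as a unit quaternion [x, y, z, w].
In Python, from rig import get_state, get_image, job_done gives the robot as it stands.
- The arm moves only by the tool arm_command, never from a script. Its argument "commands" is a list that holds one entry, the list of rows, each a list of 7 numbers: the shift along the tool's x, y, z in mm, then the turn, a rotation vector about the tool's x, y, z in rad, then the finger opening in mm, from 0 to 88.1. In form: [[[x, y, z, wx, wy, wz, gripper], ...]]. A call has 1 to 5 rows; each row is the pose to reach, as a shift and turn from the pose commanded when the call began, along the tool's axes at that moment; what a row does not reach only later rows make up. A row lasts 1/10 s, in which the tool goes at most 50 mm and 8.59 degrees, less where a joint would pass 70% of its speed; a pose out of reach is approached as far as the arm can. A call with a gripper value outside its range is refused whole. The fingers move at their own pace and stop on an object; the grip force is fixed at half the most. Time passes only in rows, so rows that repeat a pose let the fingers close. It gives the time, the measured TCP pose, the force, the opening and the grip force at its end, in the units of the state.
- get_state(): the state, without advancing time (a new reading comes with each control period).
- get_image(name): name is "scene" or "top" or "wrist"; returns a dict with "img" (384x512x3 uint8, red, green, blue), "depth" (384x512 float32, mm along the optical axis (not along the pixel's ray), 0 where there is no reading), "camera_matrix" (3x3 intrinsics, pixels), "dist" ([k1, k2, p1, p2, k3] as OpenCV has them; the pictures are not rectified), "camera_from_world" (4x4, takes a point from world to camera coordinates). Camera axes: x right, y up, looking along -z (the intrinsics and any distortion apply to the point x, -y, -z); pixel columns grow to the right and rows downward; lengths in mm; the calibration is good to about 2 mm. A picture is of the moment at which its call begins.
- job_done(): hands the job in; it is judged then, once.
The state is a dict: "clock": time; "joints": joint angles; "qvel": joint speeds; "tau": joint torques, N m; "ee_pos": TCP position; "orientation": TCP orientation; "wrist_force": force on the tool from outside, world axes, zero at the start; "ft_torque": the same for the moment, N m; "finger_gap": opening from 0.0 (shut) to 1.0 (fully open); "grasp_force": force on a finger pad.
Only numpy, scipy, OpenCV 4.12 (cv2) and the standard library are available. Lean on these libraries where they do the work, as an engineer would, in place of code of your own. Each camera call takes 0.05 s, during which the arm holds its last target. There are 200 camera calls.

TASK

Close the fume filter: put the yellow lid on the round blue filter housing, turn it on the rim until its three keys drop into the notches, then press it down fully home, so that the lid lies flush on the rim all round, and let go. Leave the other things on the table where they are.

Things in the scene. Friction and masses are not known exactly. Their poses are not given: they have to be found in the camera images.
- housing: round blue filter housing, open at the top, held fast to the table by its magnetic foot. Origin: centre of its underside, on the table; z up; +x is the side of the outlet stub (36 mm thick, 50 mm flange, ends 112 mm from the axis, centre 37 mm above the table). Foot 144 mm diameter, body 128 mm. A pleated filter lies inside, 28 mm below the rim
- rim (a point): centre of the top face of the bare aluminium rim ring on the housing, 75 mm above its origin. Ring: bore 104 mm, outside 128 mm, with three equal notches 120 degrees apart, each 19 mm wide and 14 mm deep, cut right across it. The ring may stand at any angle, which these axes do not show: find the notches by eye or by turning the lid
- detents (a point): centre of the bore, 10.5 mm below the rim top, at the level of three sprung steel balls that stick 3 mm into the bore midway between the notches. They hold the lid up about 5 mm short of home: a push of about 7 to 12 N is needed to get its spigot past them; it then stays down. Until then the lid may hang a little tilted, and it finds its own level if pressed on top while not gripped
- lid: loose yellow lid, disc 132 mm diameter, 0.3 to 0.5 kg, starts flat on the table on its spigot. Origin: centre of the underside; z up; x along the handle. Steel spigot 102 mm diameter, z = 0 to 16 mm, with 5 mm long taper; disc z = 16 to 22 mm. Origin above the housing's origin: 67 mm with the keys riding on the rim, 63 to 65 mm with the keys dropped in, 59 mm fully home
- keys (a point): centre of the lid at the level of the keys' lower face, 8 mm below the disc's underside. Three round-nosed keys, each 12 mm wide, stand out from the spigot to 63 mm radius at 0, 120 and 240 degrees from the lid's x; black ticks on the disc mark them. Any of the three orientations fits; about 3 mm play either side in the notches
- handle (a point): middle of the lid's black handle bar, 50 mm above the lid's origin. Bar 80 mm long (lid x), 16 mm wide (lid y), 16 mm high (8 mm above and below this point), on two posts at x = -32 and +32 mm; under the bar, 20 mm of free height over 50 mm length
- hex_set: bystander: red-handled set of hex keys, 146 mm long, lying on the table
- tape_measure: bystander: yellow tape measure, 86 mm
- disc_carton: bystander: small yellow card box, 110 mm
- steel_offcut: bystander: light steel offcut, 140 mm
- plastic_cup: bystander: white plastic cup, 107 mm tall
Not all that is in view belongs to the job. There is more than one size of the lid; the job needs the largest.

How it is judged (in metres and radians):
At the end, for the whole second after the job is handed in: the lid lies flush on the rim: its origin at most 61 mm above the housing's origin (59 mm is home), within 5 mm of the housing's axis, tilted less than 0.03 rad, at rest (z of lid in the frame of housing between 0.056 and 0.061 m and horizontal distance between lid and housing below 0.005 m and angle between lid's own z axis and vertical below 0.03 rad and linear speed of lid below 0.02 m/s); the robot touches nothing.
It fails at once if a bystander (hex key set, tape measure, card box, steel offcut or cup) is moved more than 40 mm (distance of any of hex_set, tape_measure, disc_carton, steel_offcut, plastic_cup from where it was at the start of the episode above 0.04 m).
It also fails if it takes over 67 s, if anything falls off the work surface, if the arm or the gripper's body presses on something with over 40 N, if the wrist force passes 120 N, or if a joint passes its speed limit or range.

## Working session

There is one attempt and no reset: what is moved stays moved. The work goes in short steps, Python scripts to look and compute and a tool call to move; the robot and the scene stay as the last step left them, time stands still between calls to the robot, and variables do not carry over. Pictures are saved under pics/ and viewed, at most 10 in all, crops included, and the job is handed in when it is done.

Besides the shell and the picture viewer there is one more tool, called as name(argument=value, ...), one argument or row to a line, values as JSON. arm_command: Moves the arm, as the interface text tells. Its arguments: {"type":"object","properties":{"commands":{"type":"array","items":{"type":"array","items":{"type":"array","items":{"type":"number"}}}}},"required":["commands"]}

```bash
mkdir -p pics; ls; cat > h.py <<'E'
import numpy as np, cv2, json
from rig import get_state, get_image, job_done
from scipy.spatial.transform import Rotation as R
def rays(im,px):
    px=np.array(px,float).reshape(-1,1,2)
    u=cv2.undistortPoints(px,np.array(im["camera_matrix"]),np.array(im["dist"])).reshape(-1,2)
    d=np.c_[u[:,0],-u[:,1],-np.ones(len(u))]
    T=np.array(im["camera_from_world"]);Rm=T[:3,:3]
    return -Rm.T@T[:3,3], d@Rm
def onplane(im,px,z):
    o,d=rays(im,px); return o+d*((z-o[2])/d[:,2])[:,None]
def pts(im,px):
    o,d=rays(im,px); p=np.array(px,int).reshape(-1,2)
    return o+d*im["depth"][p[:,1],p[:,0]][:,None]
def save(name,img): cv2.imwrite("pics/"+name,cv2.cvtColor(img,cv2.COLOR_RGB2BGR))
def tool(p):  # world displacement to tool axes
    s=get_state(); return R.from_quat(s["orientation"]).inv().apply(np.array(p)-np.array(s["ee_pos"]))
E
python3 - <<'E'
from h import *
import pickle
a=get_image("scene");b=get_image("top")
pickle.dump((a,b),open("im0.pkl","wb"))
save("top0.png",cv2.resize(b["img"],(800,600)))
save("scene0.png",cv2.resize(a["img"],(800,600)))
s=get_state();print(s)
E
```

```text
pics
{'clock': 0.1, 'joints': array([ 9.52702120e-01,  3.81129165e-01,  1.29811446e+00, -2.15867350e-05,
        1.46360758e+00, -2.15293473e-01]), 'qvel': array([ 3.48193946e-04, -1.43744655e-03, -2.23070216e-03,  9.56898931e-04,
        2.47458916e-03, -1.98669822e-05]), 'tau': array([ 4.19584845e-03, -4.38644850e+01, -2.24911523e+01,  7.14856549e-02,
        3.41997854e-02, -6.49532285e-05]), 'ee_pos': array([215.47125472, 505.79674254, 252.2229949 ]), 'orientation': array([ 2.00040411e-01,  9.79787445e-01, -5.79769382e-04, -2.44878579e-04]), 'wrist_force': array([0.31114732, 0.44962166, 0.53034283]), 'ft_torque': array([0.04724631, 0.03264991, 0.00596528]), 'grasp_force': 0.0, 'finger_gap': 0.9983537857476523}
```

View pics/top0.png

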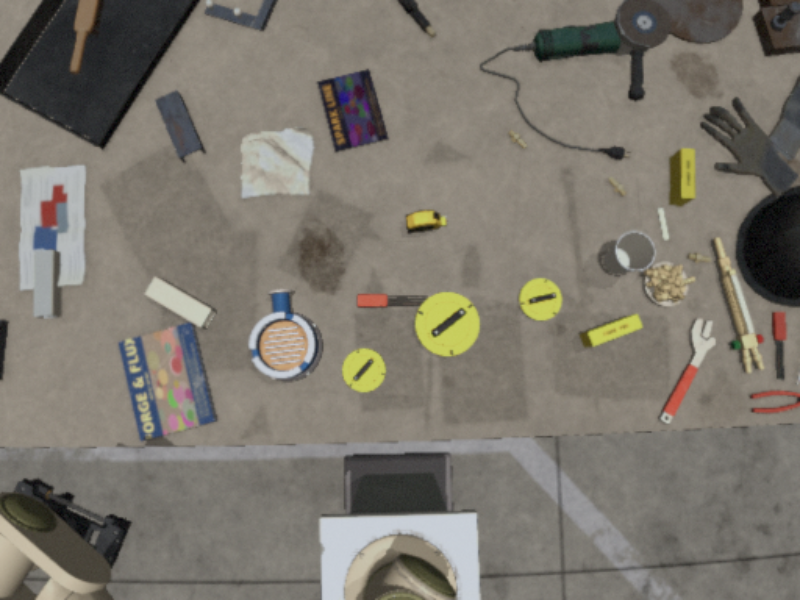

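View pics/scene0.png

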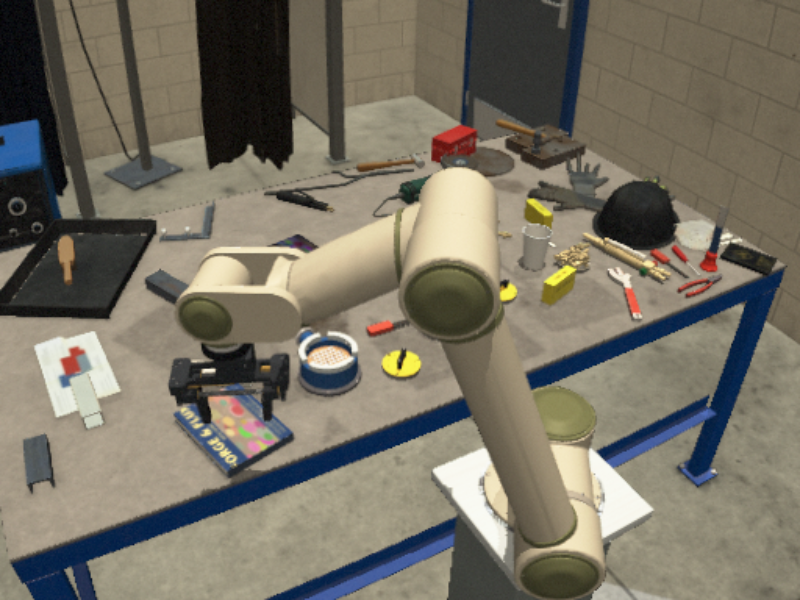

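The three yellow lids are at 800x600 pixels (447,323), about 66 px across, (363,370), about 43 px, and (541,299), about 43 px. I choose the first as the largest. Other yellow things are the tape measure (425,220) and the cartons (613,330) and (685,175). The housing is at (284,345), with its stub pointing up in the image (+x).

```bash
cat > m.py <<'E'
from h import *
import pickle
a,b=pickle.load(open("im0.pkl","rb"))
im=b["img"];hsv=cv2.cvtColor(im,cv2.COLOR_RGB2HSV)
Y=cv2.inRange(hsv,(22,140,110),(38,255,255))
cs,_=cv2.findContours(Y,cv2.RETR_EXTERNAL,cv2.CHAIN_APPROX_NONE)
for c in sorted(cs,key=cv2.contourArea)[-4:]:
    w=onplane(b,c.reshape(-1,2),22)[:,:2].astype(np.float32)
    print("yellow",cv2.minEnclosingCircle(c)[0],cv2.fitEllipse(w))
# handle: dark inside lid
c=max(cs,key=cv2.contourArea); M=np.zeros(Y.shape,np.uint8);cv2.drawContours(M,[cv2.convexHull(c)],-1,255,-1)
D=cv2.bitwise_and(M,cv2.inRange(hsv,(0,0,0),(179,255,70)))
n,l,st,ce=cv2.connectedComponentsWithStats(D)
for i in range(1,n):
    if st[i,4]<3: continue
    ys,xs=np.nonzero(l==i);w=onplane(b,np.c_[xs,ys],58 if st[i,4]>50 else 22)[:,:2].astype(np.float32)
    print("dark",st[i],w.mean(0),cv2.minAreaRect(w))
# housing ring
x0,y0=150,185;sub=hsv[y0:255,x0:215]
W=cv2.inRange(sub,(0,0,150),(179,70,255))
cs,_=cv2.findContours(W,cv2.RETR_EXTERNAL,cv2.CHAIN_APPROX_NONE)
P=np.vstack([c for c in cs if cv2.contourArea(c)>15]).reshape(-1,2)+[x0,y0]
w=onplane(b,cv2.convexHull(P.astype(np.int32)).reshape(-1,2),75)[:,:2].astype(np.float32)
(cx,cy),r=cv2.minEnclosingCircle(w);print("ring",cx,cy,r,cv2.fitEllipse(w))
for th in range(0,360,5):
    p=np.array([[cx+58*np.cos(np.radians(th)),cy+58*np.sin(np.radians(th)),75,1]]).T
    q=b["camera_from_world"]@p
    uv=cv2.projectPoints(np.array([[q[0,0],-q[1,0],-q[2,0]]]),np.zeros(3),np.zeros(3),np.array(b["camera_matrix"]),np.array(b["dist"]))[0].ravel()
    print(th,cv2.getRectSubPix(im,(1,1),tuple(map(float,uv))).ravel()[[0,2]],end=" ")
up=lambda x:cv2.resize(x,(400,400),interpolation=cv2.INTER_CUBIC)
save("crop.png",np.hstack([up(im[175:265,140:230]),up(im[162:252,240:330])]))
E
python3 m.py
```

```text
yellow (439.5, 110.59677124023438) ((846.1277465820312, -646.1957397460938), (28.64854621887207, 150.76364135742188), 84.22749328613281)
yellow (392.5662841796875, 210.2734832763672) ((510.2347412109375, -452.3248596191406), (29.203298568725586, 142.86964416503906), 17.289146423339844)
yellow (345.3333435058594, 191.0) ((578.8558349609375, -304.8315734863281), (68.17173767089844, 75.35968780517578), 17.66437339782715)
yellow (287.0, 206.125) ((536.3993530273438, -113.521240234375), (90.90679168701172, 100.33741760253906), 72.64315795898438)
dark [279 200  16  13  63] [ 533.8588  -109.68754] ((533.6882934570312, -109.6612777709961), (10.835792541503906, 54.11092758178711), 35.942501068115234)
ring 496.5486145019531 220.08401489257812 66.50382995605469 ((497.7675476074219, 219.73036193847656), (128.33119201660156, 130.9703369140625), 77.2834701538086)
0 [199 213] 5 [199 213] 10 [199 212] 15 [199 213] 20 [201 215] 25 [198 213] 30 [199 212] 35 [198 212] 40 [199 212] 45 [200 213] 50 [200 214] 55 [199 212] 60 [200 212] 65 [198 211] 70 [199 213] 75 [199 212] 80 [200 212] 85 [199 212] 90 [196 209] 95 [150 165] 100 [ 87 126] 105 [ 82 129] 110 [ 97 139] 115 [174 193] 120 [196 210] 125 [198 212] 130 [198 212] 135 [197 212] 140 [197 212] 145 [198 211] 150 [199 212] 155 [198 211] 160 [197 212] 165 [199 212] 170 [196 211] 175 [200 214] 180 [199 214] 185 [199 213] 190 [197 212] 195 [199 214] 200 [199 212] 205 [199 213] 210 [198 213] 215 [197 209] 220 [112 149] 225 [ 66 146] 230 [ 70 148] 235 [134 173] 240 [198 212] 245 [201 215] 250 [200 214] 255 [200 213] 260 [201 215] 265 [199 213] 270 [199 212] 275 [199 212] 280 [200 212] 285 [200 213] 290 [200 212] 295 [200 212] 300 [198 212] 305 [199 212] 310 [197 210] 315 [197 211] 320 [197 211] 325 [196 210] 330 [200 214] 335 [168 195] 340 [ 69 151] 345 [ 60 149] 350 [ 91 142] 355 [194 207]
```

View pics/crop.png

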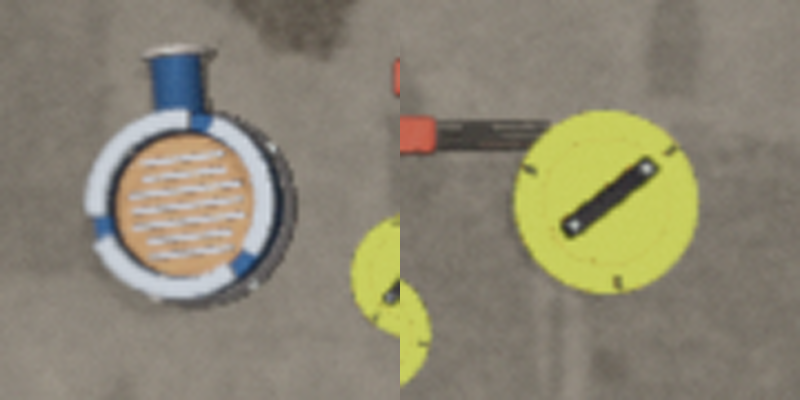

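```bash
python3 - <<'E'
from h import *
import pickle
a,b=pickle.load(open("im0.pkl","rb"))
print(b["camera_matrix"],b["dist"],np.round(b["camera_from_world"],3))
for p in [(287,200),(275,207),(262,225),(182,200),(250,260),(345,185),(100,230)]:
    print(p,b["depth"][p[1],p[0]],pts(b,[p]).round(1),onplane(b,[p],0).round(1))
for c in [287,307],[267,287],[160,202],[140,160]: print(c,onplane(b,[(c[0],206),(c[1],206)],22).round(1).tolist())
E
```

```text
[[386.84475541   0.         252.39664338]
 [  0.         386.84475541 189.51286517]
 [  0.           0.           1.        ]] [-0.09416397  0.          0.          0.          0.        ] [[-3.00000e-02 -1.00000e+00 -3.00000e-03  1.31420e+01]
 [ 9.91000e-01 -3.10000e-02  1.33000e-01 -5.90092e+02]
 [-1.33000e-01  1.00000e-03  9.91000e-01 -1.18310e+03]
 [ 0.00000e+00  0.00000e+00  0.00000e+00  1.00000e+00]]
(287, 200) 1234.8164 [[ 555.3 -114.5   22.3]] [[ 557.6 -116.5    0. ]]
(275, 207) 1229.1637 [[533.8 -75.1  25.1]] [[536.  -76.6   0. ]]
(262, 225) 1249.1151 [[479.2 -32.5  -2.4]] [[479.1 -32.5   0. ]]
(182, 200) 1194.252 [[560.9 214.   63.7]] [[568.1 225.6   0. ]]
(250, 260) 1229.8539 [[368.7   9.5   2.2]] [[368.6   9.6   0. ]]
(345, 185) 1246.4277 [[ 598.7 -305.3   16.5]] [[ 601.  -309.4    0. ]]
(100, 230) 1224.6849 [[476.4 489.2  21.4]] [[477.2 497.7   0. ]]
[287, 307] [[536.1, -113.7, 22.0], [534.1, -177.6, 22.0]]
[267, 287] [[538.1, -49.9, 22.0], [536.1, -113.7, 22.0]]
[160, 202] [[548.4, 292.8, 22.0], [544.4, 157.5, 22.0]]
[140, 160] [[550.2, 358.0, 22.0], [548.4, 292.8, 22.0]]
```

Lid found at about (535,-113), handle along about -53.5°. Ring at (497,220), notches near 105° (mod 120). The sizes check: lid about 131 mm, ring about 129 mm. Moving above the lid.

arm_command(
  commands=[
    [[-179, -148, 0, 0, 0, 0, 60], [-179, -148, 0, 0, 0, 0, 60], [-179, -148, 0, 0, 0, 0, 60], [-179, -148, 0, 0, 0, 0, 60], [-179, -148, 0, 0, 0, 0, 60]],
  ],
)

```text
clock: 0.6
ee_pos: [322.9, 297.2, 252.6]
orientation: [0.201, 0.98, -0.0, -0.0]
wrist_force: [0.6, 0.0, 0.5]
finger_gap: 0.68
grasp_force: 0.0
```

arm_command(
  commands=[
    [[-179, -148, 0, 0, 0, 0, 60], [-179, -148, 0, 0, 0, 0, 60], [-179, -148, 0, 0, 0, 0, 60], [-179, -148, 0, 0, 0, 0, 60], [-179, -148, 0, 0, 0, 0, 60]],
  ],
)

```text
clock: 1.1
ee_pos: [429.8, 90.6, 252.6]
orientation: [0.201, 0.98, -0.0, -0.0]
wrist_force: [0.3, -0.8, 0.2]
finger_gap: 0.678
grasp_force: 0.0
```

arm_command(
  commands=[
    [[-179, -148, 0, 0, 0, 0.532, 60], [-179, -148, 0, 0, 0, 0.532, 60], [-179, -148, 0, 0, 0, 0.532, 60], [-179, -148, 0, 0, 0, 0.532, 60], [-179, -148, 0, 0, 0, 0.532, 60]],
  ],
)

```text
clock: 1.6
ee_pos: [536.4, -116.1, 252.1]
orientation: [0.453, 0.892, -0.0, -0.0]
wrist_force: [-0.3, 0.8, -0.1]
finger_gap: 0.681
grasp_force: 0.0
```

```bash
cat > lid.py <<'E'
from h import *
import sys
b=get_image("wrist");im=b["img"];hsv=cv2.cvtColor(im,cv2.COLOR_RGB2HSV)
save(sys.argv[1],im)
Y=cv2.inRange(hsv,(22,120,90),(38,255,255))
cs,_=cv2.findContours(Y,cv2.RETR_EXTERNAL,cv2.CHAIN_APPROX_NONE)
c=max(cs,key=cv2.contourArea);h=cv2.convexHull(c)
w=onplane(b,h.reshape(-1,2),22)[:,:2].astype(np.float32);print(cv2.boundingRect(h),cv2.minEnclosingCircle(w),cv2.fitEllipse(w))
M=np.zeros(Y.shape,np.uint8);cv2.drawContours(M,[h],-1,255,-1)
D=cv2.bitwise_and(M,cv2.inRange(hsv,(0,0,0),(179,255,70)))
n,l,st,ce=cv2.connectedComponentsWithStats(D)
for i in range(1,n):
    if st[i,4]<15: continue
    ys,xs=np.nonzero(l==i);w=onplane(b,np.c_[xs,ys],58 if st[i,4]>600 else 22)[:,:2].astype(np.float32)
    print("dark",st[i],w.mean(0),cv2.minAreaRect(w))
s=get_state();print(s["ee_pos"],R.from_quat(s["orientation"]).as_matrix().round(3).tolist(),s["joints"].round(2))
E
python3 lid.py w1.png
```

```text
(201, 93, 112, 108) ((530.7184448242188, -112.62879943847656), 65.36470794677734) ((530.5379028320312, -111.8594741821289), (127.41000366210938, 129.35147094726562), 154.09732055664062)
[ 537.75099841 -119.0020341   251.60855402] [[-0.59, 0.807, -0.0], [0.807, 0.59, -0.001], [-0.001, -0.001, -1.0]] [-0.43  0.38  1.3  -0.    1.46 -1.06]
```

View pics/w1.png

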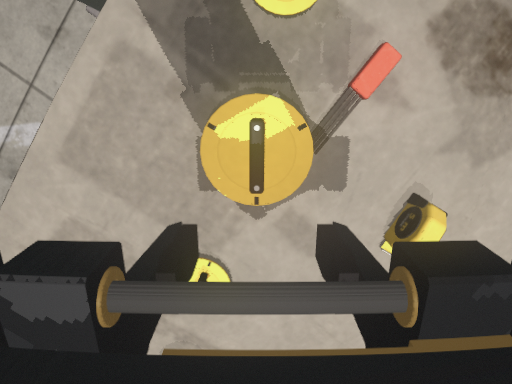

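The wrist view shows the large lid (257,150) with three ticks and the handle vertical in the image (256,128 to 256,188). The hex keys' tip is at its edge (318,140).

```bash
python3 - <<'E'
from h import *
b=get_image("wrist");v=cv2.cvtColor(b["img"],cv2.COLOR_RGB2HSV)[:,:,2]
D=(v<70).astype(np.uint8);D[:95]=0;D[205:]=0;D[:,:235]=0;D[:,280:]=0
n,l,st,ce=cv2.connectedComponentsWithStats(D);i=1+st[1:,4].argmax();ys,xs=np.nonzero(l==i);print(st[i])
w=onplane(b,np.c_[xs,ys],58)[:,:2].astype(np.float32);print(cv2.minAreaRect(w))
p=onplane(b,[(256.5,128),(256.5,188)],58)[:,:2];d=p[0]-p[1];print(p,np.linalg.norm(d),np.degrees(np.arctan2(*d[::-1])),p.mean(0))
t=onplane(b,[(211,127),(303,127),(257,201)],22)[:,:2];c=t.mean(0);print(t,c,[np.degrees(np.arctan2(*(x-c)[::-1])) for x in t])
s=get_state();print(s["ee_pos"],[tool([*q,45]).round(1) for q in (p.mean(0),c,(530.6,-112.2))])
E
```

```text
Traceback (most recent call last):
ValueError: attempt to get argmax of an empty sequence
```

```bash
python3 - <<'E'
from h import *
b=get_image("wrist")
p=onplane(b,[(256.5,128),(256.5,188)],58)[:,:2];d=p[0]-p[1];print(p,np.linalg.norm(d),np.degrees(np.arctan2(*d[::-1])),p.mean(0))
t=onplane(b,[(211,127),(303,127),(257,201)],22)[:,:2];c=t.mean(0);print(t,c,[np.degrees(np.arctan2(*(x-c)[::-1])) for x in t])
s=get_state();print(s["ee_pos"],[tool([*q,45]).round(1) for q in (p.mean(0),c,(530.6,-112.2))])
E
```

```text
[[ 513.20126117  -88.01534474]
 [ 550.75340356 -139.37324147]] 63.62229919421867 126.17372492433074 [ 531.97733237 -113.69429311]
[[ 473.30288293 -120.56144027]
 [ 557.03060129  -59.28752916]
 [ 567.28332156 -161.11708102]] [ 532.53893526 -113.65535015] [np.float64(-173.3501388709903), np.float64(65.74934429463887), np.float64(-53.79398640676154)]
[ 535.71204279 -114.29186866  251.78705451] [array([  2.4,  -2.5, 206.8]), array([  2.1,  -2. , 206.8]), array([  4.4,  -2.7, 206.8])]
```

arm_command(
  commands=[
    [[2.5, -2.3, 45, 0, 0, 0, 60], [2.5, -2.3, 90, 0, 0, 0, 60], [2.5, -2.3, 130, 0, 0, 0, 60], [2.5, -2.3, 160, 0, 0, 0, 60], [2.5, -2.3, 180, 0, 0, 0, 60]],
  ],
)

```text
clock: 2.25
ee_pos: [530.9, -110.5, 70.9]
orientation: [0.45, 0.893, 0.0, -0.002]
wrist_force: [-0.1, -0.8, 0.3]
finger_gap: 0.683
grasp_force: 0.0
```

arm_command(
  commands=[
    [[0, 0, 14, 0, 0, 0, 60], [0, 0, 26, 0, 0, 0, 60], [0, 0, 26, 0, 0, 0, 60], [0, 0, 26, 0, 0, 0, 5], [0, 0, 26, 0, 0, 0, 5]],
  ],
)

```text
clock: 2.75
ee_pos: [532.6, -112.2, 47.6]
orientation: [0.45, 0.893, 0.0, 0.001]
wrist_force: [-0.5, 1.2, 0.6]
finger_gap: 0.522
grasp_force: 0.0
```

arm_command(
  commands=[
    [[0, 0, 0, 0, 0, 0, 5], [0, 0, 0, 0, 0, 0, 5], [0, 0, 0, 0, 0, 0, 5], [0, 0, 0, 0, 0, 0, 5], [0, 0, 0, 0, 0, 0, 5]],
  ],
)

```text
clock: 3.25
ee_pos: [532.4, -112.4, 46.9]
orientation: [0.451, 0.893, 0.0, 0.0]
wrist_force: [-0.3, 0.1, 1.5]
finger_gap: 0.178
grasp_force: 30.0
```

arm_command(
  commands=[
    [[0, 0, -15, 0, 0, 0, 5], [0, 0, -40, 0, 0, 0, 5], [0, 0, -75, 0, 0, 0, 5], [0, 0, -105, 0, 0, 0, 5], [0, 0, -125, 0, 0, 0, 5]],
  ],
)

```text
clock: 3.75
ee_pos: [532.2, -112.3, 173.3]
orientation: [0.451, 0.893, -0.0, 0.0]
wrist_force: [-0.4, 0.0, -4.2]
finger_gap: 0.173
grasp_force: 30.0
```

arm_command(
  commands=[
    [[20, 12, 0, 0, 0, 0, 5], [52, 31, 0, 0, 0, 0, 5], [88, 52, 0, 0, 0, 0, 5], [124, 73, 0, 0, 0, 0, 5], [160, 94, 0, 0, 0, 0, 5]],
  ],
)

```text
clock: 4.25
ee_pos: [512.0, 73.7, 171.2]
orientation: [0.451, 0.893, -0.0, -0.001]
wrist_force: [1.6, -0.0, -3.0]
finger_gap: 0.177
grasp_force: 30.0
```

arm_command(
  commands=[
    [[35, 20, 0, 0, 0, -0.14, 5], [70, 40, 0, 0, 0, -0.28, 5], [100, 58, 0, 0, 0, -0.42, 5], [120, 70, 0, 0, 0, -0.56, 5], [128.6, 74.9, 0, 0, 0, -0.682, 5]],
  ],
)

```text
clock: 4.75
ee_pos: [495.7, 222.1, 171.0]
orientation: [0.122, 0.993, -0.0, -0.001]
wrist_force: [0.2, -0.1, -3.4]
finger_gap: 0.176
grasp_force: 30.0
```

```bash
python3 - <<'E'
from h import *
import pickle
b=get_image("wrist");t=get_image("top");c=get_image("scene");pickle.dump((c,t,b),open("im1.pkl","wb"))
up=lambda x:cv2.resize(x,(400,400),interpolation=cv2.INTER_CUBIC)
save("w2.png",np.hstack([cv2.resize(b["img"],(533,400)),cv2.resize(c["img"][180:280,150:216],(264,400))]))
s=get_state();print(s["ee_pos"],R.from_quat(s["orientation"]).as_matrix().round(3).tolist(),s["joints"].round(2),s["wrist_force"],s["finger_gap"])
E
```

```text
[496.17841658 220.33383214 171.1384126 ] [[-0.968, 0.252, -0.001], [0.252, 0.968, -0.001], [0.001, -0.001, -1.0]] [ 0.2   0.44  1.45 -0.    1.25 -1.12] [ 0.28314489 -0.23274304 -4.62211274] 0.17251086438635135
```

View pics/w2.png

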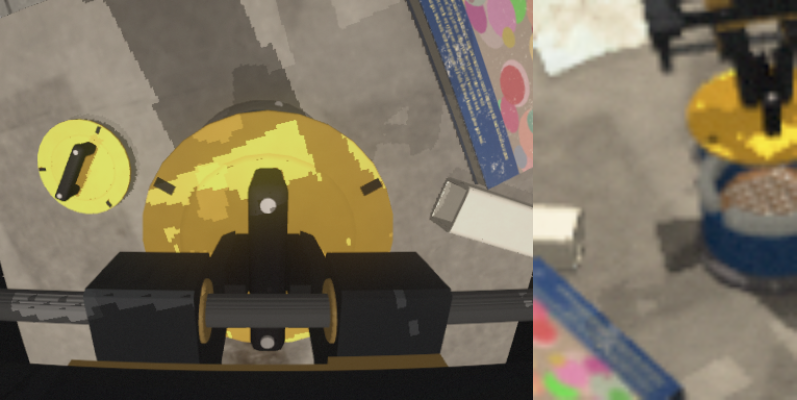

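The lid hangs level in the jaws. Handle screws are at (267,206) and (267,342) in the picture. The arc and ticks at (162,186) and (372,186) are symmetric, so I'll check the lid centre against the TCP.

```bash
python3 - <<'E'
from h import *
import pickle
_,t,b=pickle.load(open("im1.pkl","rb"))
k=.9606
p=onplane(b,np.array([(267.5,206),(267,342)])*k,182.2)[:,:2];print(p,np.linalg.norm(p[0]-p[1]),p.mean(0))
q=onplane(b,np.array([(162,186),(372,186)])*k,146.2)[:,:2];d=q[0]-q[1];print(q,np.linalg.norm(d),q.mean(0),np.degrees(np.arctan2(*d[::-1])))
e=onplane(b,np.array([(144,220),(160,178),(200,137),(268,112),(340,138),(376,180),(392,222)])*k,146.2)[:,:2]
A=np.c_[2*e,np.ones(7)];x=np.linalg.lstsq(A,(e**2).sum(1),rcond=None)[0];print("disc",x[:2],np.sqrt(x[2]+x[0]**2+x[1]**2))
E
```

```text
[[463.92075517 228.74462052]
 [525.5348789  213.08855437]] 63.572105910902046 [494.72781703 220.91658745]
[[453.07438107 177.90089139]
 [478.15414044 278.12795465]] 103.31727126337134 [465.61426075 228.01442302] -104.04861408639502
disc [494.75916539 221.19240828] 63.518313972624725
```

arm_command(
  commands=[
    [[-1.2, 0, 20, 0, 0, 0, 5], [-1.2, 0, 38, 0, 0, 0, 5], [-1.2, 0, 46, 0, 0, 0, 5], [-1.2, 0, 49, 0, 0, 0, 5], [-1.2, 0, 49, 0, 0, 0, 5]],
  ],
)

```text
clock: 5.4
ee_pos: [498.0, 219.4, 122.9]
orientation: [0.127, 0.992, -0.0, -0.0]
wrist_force: [-0.4, -0.4, -3.5]
finger_gap: 0.176
grasp_force: 30.0
```

arm_command(
  commands=[
    [[0, 0, 1, 0, 0, 0, 5], [0, 0, 2, 0, 0, 0, 5], [0, 0, 3, 0, 0, 0, 5], [0, 0, 3, 0, 0, 0, 5]],
  ],
)

```text
clock: 5.8
ee_pos: [497.9, 219.6, 120.0]
orientation: [0.126, 0.992, -0.0, 0.0]
wrist_force: [-1.2, -1.5, -2.1]
finger_gap: 0.175
grasp_force: 30.0
```

arm_command(
  commands=[
    [[0, 0, 1, 0, 0, 0, 5], [0, 0, 2, 0, 0, 0, 5], [0, 0, 3, 0, 0, 0, 5], [0, 0, 4, 0, 0, 0, 5], [0, 0, 4, 0, 0, 0, 5]],
  ],
)

```text
clock: 6.3
ee_pos: [497.6, 218.3, 117.4]
orientation: [0.126, 0.992, -0.002, 0.0]
wrist_force: [-6.1, -13.7, 15.5]
finger_gap: 0.176
grasp_force: 30.3
```

arm_command(
  commands=[
    [[0, -1, -1, 0, 0, 0, 5], [0, -2, -1, 0, 0, 0, 5], [0, -2, 0, 0, 0, 0, 5], [0, -2, 1, 0, 0, 0, 5], [0, -2, 1, 0, 0, 0, 5]],
  ],
)

```text
clock: 6.8
ee_pos: [497.1, 217.3, 115.6]
orientation: [0.126, 0.992, -0.001, 0.0]
wrist_force: [-7.5, -8.1, 12.4]
finger_gap: 0.184
grasp_force: 30.5
```

arm_command(
  commands=[
    [[0.8, -1, 0, 0, 0, 0, 5], [0.8, -1, 0, 0, 0, 0, 5], [0.8, -1, 1, 0, 0, 0, 5], [0.8, -1, 1.5, 0, 0, 0, 5], [0.8, -1, 1.5, 0, 0, 0, 5]],
  ],
)

```text
clock: 7.3
ee_pos: [496.4, 217.1, 113.0]
orientation: [0.126, 0.992, -0.0, -0.0]
wrist_force: [-0.2, -3.4, -1.8]
finger_gap: 0.178
grasp_force: 29.8
```

arm_command(
  commands=[
    [[0, -0.3, 1, 0, 0, 0, 5], [0, -0.3, 2, 0, 0, 0, 5], [0, -0.3, 3, 0, 0, 0, 5], [0, -0.3, 3, 0, 0, 0, 5]],
  ],
)

```text
clock: 7.7
ee_pos: [496.7, 216.8, 110.7]
orientation: [0.126, 0.992, 0.0, 0.001]
wrist_force: [1.6, -4.8, 2.5]
finger_gap: 0.177
grasp_force: 29.9
```

Keys have dropped in (origin about 64). Now the press.

arm_command(
  commands=[
    [[0, -0.3, 1, 0, 0, 0, 5], [0, -0.3, 2, 0, 0, 0, 5], [0, -0.3, 3, 0, 0, 0, 5], [0, -0.3, 4, 0, 0, 0, 5], [0, -0.3, 5, 0, 0, 0, 5]],
  ],
)

```text
clock: 8.2
ee_pos: [496.8, 217.1, 106.7]
orientation: [0.126, 0.992, 0.001, 0.001]
wrist_force: [1.7, -0.1, 9.9]
finger_gap: 0.177
grasp_force: 29.7
```

arm_command(
  commands=[
    [[0, 0, 0.5, 0, 0, 0, 5], [0, 0, 1, 0, 0, 0, 5], [0, 0, 1.5, 0, 0, 0, 5], [0, 0, 1.5, 0, 0, 0, 5]],
  ],
)

```text
clock: 8.6
ee_pos: [497.1, 217.6, 105.5]
orientation: [0.126, 0.992, 0.001, 0.002]
wrist_force: [0.5, 1.3, 12.3]
finger_gap: 0.179
grasp_force: 30.0
```

arm_command(
  commands=[
    [[0, 0, -1, 0, 0, 0, 50], [0, 0, -1, 0, 0, 0, 50], [0, 0, -1, 0, 0, 0, 50], [0, 0, -1, 0, 0, 0, 50], [0, 0, -1, 0, 0, 0, 50]],
  ],
)

```text
clock: 9.1
ee_pos: [496.1, 216.6, 104.5]
orientation: [0.126, 0.992, -0.0, -0.0]
wrist_force: [-0.1, 0.6, 0.1]
finger_gap: 0.565
grasp_force: 0.0
```

arm_command(
  commands=[
    [[0, 0, -15, 0, 0, 0, 50], [0, 0, -40, 0, 0, 0, 50], [0, 0, -40, 0, 0, 0, 0], [0, 0, -40, 0, 0, 0, 0], [0, 0, -40, 0, 0, 0, 0]],
  ],
)

```text
clock: 9.6
ee_pos: [495.7, 216.4, 143.8]
orientation: [0.126, 0.992, -0.0, -0.001]
wrist_force: [-0.2, 0.1, 0.2]
finger_gap: 0.318
grasp_force: 0.0
```

arm_command(
  commands=[
    [[0, 0, 0, 0, 0, 0, 0], [0, 0, 0, 0, 0, 0, 0], [0, 0, 5, 0, 0, 0, 0], [0, 0, 10, 0, 0, 0, 0], [0, 0, 10, 0, 0, 0, 0]],
  ],
)

```text
clock: 10.1
ee_pos: [495.8, 216.4, 133.7]
orientation: [0.126, 0.992, -0.0, -0.001]
wrist_force: [0.3, 0.4, 0.3]
finger_gap: -0.001
grasp_force: 0.0
```

arm_command(
  commands=[
    [[0, 0, 1.5, 0, 0, 0, 0], [0, 0, 3, 0, 0, 0, 0], [0, 0, 4.5, 0, 0, 0, 0], [0, 0, 5, 0, 0, 0, 0], [0, 0, 5, 0, 0, 0, 0]],
  ],
)

```text
clock: 10.6
ee_pos: [496.2, 216.5, 131.4]
orientation: [0.126, 0.992, 0.0, 0.001]
wrist_force: [-4.1, -1.8, 15.0]
finger_gap: 0.005
grasp_force: 7.2
```

Contact is at a bar top of about 117 mm, which is home. Retreating to check.

arm_command(
  commands=[
    [[0, 0, -20, 0, 0, 0, 0], [0, 0, -60, 0, 0, 0, 0], [0, 0, -100, 0, 0, 0, 0], [0, 0, -130, 0, 0, 0, 0], [0, 0, -130, 0, 0, 0, 0]],
  ],
)

```text
clock: 11.1
ee_pos: [497.3, 216.8, 263.8]
orientation: [0.126, 0.992, 0.001, 0.004]
wrist_force: [0.3, -0.2, -0.9]
finger_gap: 0.006
grasp_force: 0.0
```

```bash
python3 - <<'E'
from h import *
w=get_image("wrist");c=get_image("scene")
save("end.png",np.hstack([cv2.resize(w["img"],(533,400)),cv2.resize(c["img"][190:260,180:240],(264,400),interpolation=cv2.INTER_CUBIC)]))
Y=cv2.inRange(cv2.cvtColor(w["img"],cv2.COLOR_RGB2HSV),(18,120,90),(38,255,255))
h=cv2.convexHull(max(cv2.findContours(Y,0,1)[0],key=cv2.contourArea)).reshape(-1,2)
print(cv2.fitEllipse(onplane(w,h,81)[:,:2].astype(np.float32)))
ys,xs=np.nonzero(cv2.erode(Y,np.ones((5,5))));P=pts(w,np.c_[xs,ys]);P=P[(abs(P[:,0]-496)<62)&(abs(P[:,1]-219)<62)&(abs(P[:,2]-81)<12)]
A=np.c_[P[:,:2]-[496,219],np.ones(len(P))];print(len(P),np.linalg.lstsq(A,P[:,2],rcond=None)[0],P[:,2].std(),get_state()["wrist_force"])
E
```

```text
((495.1604919433594, 216.34884643554688), (130.35983276367188, 130.51312255859375), 118.3113021850586)
9510 [ 1.72510982e-03 -2.11846221e-03  8.05772260e+01] 1.0274285494166107 [ 0.25595417  0.33893695 -0.71088752]
```

View pics/end.png

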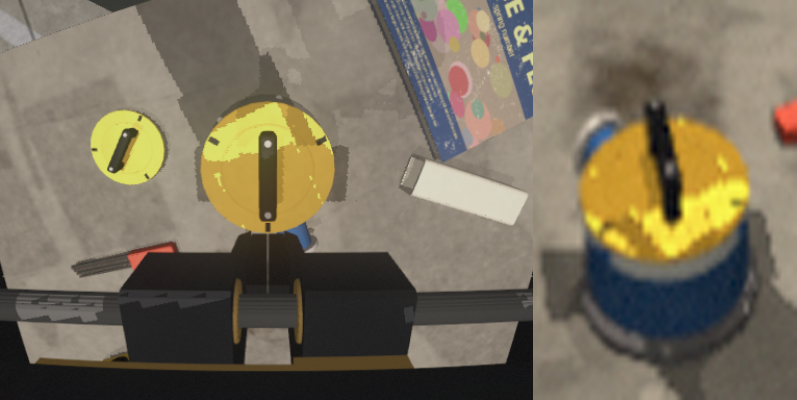

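The picture shows the lid flush on the housing (268,165). Its plane is at z = 80.6 mm against 81 mm for home, with a tilt of about 0.003 rad, and the arm is clear.

```bash
python3 -c "from rig import job_done; print(job_done())"
```

```text
the job is handed in; nothing more can be done
None
```

The largest yellow lid is on the filter housing, keys in the notches and pressed fully home: its top measures 80.6 mm (81 is home) and its tilt about 0.003 rad. The gripper let go and stood clear when I handed the job in at about 11 s; the hand-in returned no verdict.

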